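# Set the bleed valve by clicks and open the vacuum

## Robot

A 6-joint arm with a two-finger parallel gripper is mounted at the origin on a cart in front of the work surface, level with it; the furniture and walls round the work are solid. World frame = base frame: x ahead of the robot, y to its left, z up, the work surface at z = 0. Lengths are in m, angles in rad, forces in N, time in s.
With the tool pointing down it reaches from about 0.4 to 0.825 m from the base axis. Payload 7 kg.
Tool frame: the origin (TCP) lies midway between the tips of the shut fingers; the grasp point (between the pads) lies 19 mm behind it; z points along the fingers, y is the line along which they close (so a half turn about z gives the same grasp; the last joint's range is limited). The gripper opens to 88 mm and grips with 3 to 60 N. Pads are 19 mm wide; open, the fingers measure 130 mm over their backs; the gripper's body (78 mm by 193 mm) begins 47 mm behind the grasp point.
Start: joints at [1.457, 0.359, 0.012, 0, -1.224, -0.288], TCP at [0.264, 0.621, 0.227] pointing down, gripper open.
Joint ranges: [-3.07, 3.07], [-1.43, 2.12], [-1.02, 1.25], [-3.03, 1.67], [-3.05, -0], [-3.03, 3.03]. Speed limits (rad/s): [2.39, 2.39, 3.01, 3.14, 3.14, 3.14].

## Interface

Orientations are given as [roll, pitch, yaw] about the fixed x, y, z axes, in that order (R = Rz(yaw) Ry(pitch) Rx(roll)).
In Python, from station import telemetry, eyes, ticket, recognise, trace gives the robot as it stands. The module is installed in compiled form; this text tells all that it offers.
- The arm moves only by the tool servo_tool, never from a script. Its argument "series" is a list that holds one entry, the list of rows, each a list of 4 numbers: the shift along the tool's x, y, z in mm, then the turn about the tool's z in rad. In form: [[[x, y, z, roll], ...]]. A call has exactly 10 rows; each row shifts and turns the commanded pose from where the row before left it, along the tool's axes as they then stand; what a row does not reach is not made up. A row lasts 1/12 s, in which the tool goes at most 41.7 mm and 7.16 degrees, less where a joint would pass 70% of its speed; a pose out of reach is approached as far as the arm can. A call is refused whole if a number of a shift passes 41.7 or a number of a turn 0.125, either way. A call with a gripper value outside its range is refused whole. "claw" is the gripper's target within -1 to 1 (shut at 1, half-way at 0, fully open at -1), set as the call begins (left out, the last holds). The fingers move at their own pace and stop on an object; "grip_force" is the grip in N (left out, the last holds). Time passes only in rows, so rows that do not move let the fingers close, or fill a call up. It gives the time, the measured TCP pose, the force, the opening and the grip force at its end, in the units of the state.
- telemetry.get_state(): the state, without advancing time (a new reading comes with each control period).
- eyes.grab_frame(name): name is "scene" or "top" or "wrist"; returns the picture (384x512x3 uint8, red, green, blue); there is no depth.
- eyes.calibration(name): a dict with "mtx" (3x3 intrinsics, pixels), "k1" (the pictures are not rectified: a ray, as slopes to the right and down, at radius r is drawn at 1 + k1 r^2 times it, then the intrinsics apply), "rvec" (rotation vector, rad) and "tvec" (3), from world to camera coordinates, as OpenCV has them. Camera axes: x right, y down, z forward; pixel columns grow to the right and rows downward; lengths in m; the calibration is good to about 2 mm. A picture is of the moment at which its call begins: read the wrist's pose just before it. calibration takes no time and is no camera call; for the wrist camera it gives the pose at the moment of the call.
- ticket.job_done(): hands the job in; it is judged then, once.
Trained networks look in the newest picture that a camera, given by its name, has taken for a name from the list of things; names that differ only in an ending like _2 or _b are one class to them, and where a whole thing is asked for, a point or a joint stands for the part that bears it (a point fixed in the world has none). Each returns a list of dicts, best first, with "conf" (0 to 1); they miss things now and then, are a little off and sometimes report something else, mostly with a low value. They report only what shows in the picture. A call takes as long as a camera call.
- recognise(camera, name): "position" ([x, y, z] in m, in world coordinates, good to about 4 mm: the middle of the surface that is visible of it).
- trace(camera, name): "mask" (384x512 bool, what is visible of it).
The state is a dict: "t": time; "q": joint angles; "qd": joint speeds; "joint_efforts": joint torques, N m; "eef_pos": TCP position; "ee_rot": TCP orientation; "force": force on the tool from outside, world axes, zero at the start; "moment": the same for the moment, N m; "width": finger opening in m; "gripper_force": force on a finger pad.
Only numpy, scipy, OpenCV 4.12 (cv2) and the standard library are available. Lean on these libraries where they do the work, as an engineer would, in place of code of your own. Each camera call takes 0.05 s, during which the arm holds its last target. There are 200 camera calls.

## Task

Get the bench vacuum station ready to draw the filter plate: turn the black bleed knob clockwise until it is fully closed at its stop, then open it counter-clockwise by exactly five clicks and let it rest there. Only after that, lift the lock collar on the vacuum lever, swing the lever right over to the far side of its gate and let the collar drop home so that it locks. Leave the plate and everything else on the bench where it is.

Things in the scene. Friction and masses are not known exactly. Their poses are not given: they have to be found in the camera images.
- station: vacuum station, fixed: a 176 x 350 mm base plate with a grey pump console (dark top, 55 mm high) and, at its left, a chamber block with the filter plate. Origin on the worktop under the knob's axis; x points to its back, away from the robot, y to its left, z up; turned up to 0.35 rad either way. Chamber at y = 62 to 170 mm, 59 mm high with plate; lever at y = -115 mm; a hose up to 82 mm high behind the knob.
- knob_centre (a point): middle of the round black knurled bleed knob, on its vertical axis, 104 mm above the worktop: a cylinder of 46 mm diameter, 34 mm high (87 to 121 mm above the worktop), on a 59 mm wide aluminium valve body whose top is 81 mm above the worktop. A raised steel rib on the knob's top runs from the middle to the rim and shows its angle.
- bleed_knob (a joint): knob angle, rad; grows counter-clockwise from above = opening. 0 = closed: rib to the station's front (-x), over a dark mark; hard stop 0.05 rad beyond. It rests by itself in clicks 0.3927 rad (22.5 deg) apart: closed 0, first 0.393 ... eighth and last 3.14. Next click takes about 0.12 N m; left between two, it snaps to the nearer. Starts 2 to 7 clicks open.
- collar_centre (a point): middle of the lever's lock collar, on the lever's axis: a knurled steel sleeve, 30 mm diameter, 26 mm long, that slides along the lever; z axis along the lever. Collar down, it is 49 mm from the pivot along the lever (95 mm above the worktop while the lever leans 0.5 rad). Below, the sleeve narrows to 16 mm and stands before the gate's raised middle.
- lever_pivot (a point): the lever's pivot, 52 mm above the worktop; its axis is the station's y. The lever is a 9 mm steel rod with a black 24 mm ball at 90 mm from the pivot (102 mm to its end). The gate is two steel cheeks beside the rod, 23 mm wide over both (station's y), 61 mm above the worktop at their ends, 81 mm at the middle, right over the pivot.
- vacuum_lever (a joint): lever angle, rad: 0 = off, leaning 0.5 rad to the station's front (-x, toward the robot); 1.0 = open, leaning 0.5 rad to the back (+x). Stays where it is left; takes about 0.12 N m to move. With the collar down the gate blocks it after about 0.04 rad.
- lock_collar (a joint): how far the collar is raised along the lever, m: 0 = down, 0.0145 = right up under the ball. A spring of 5 N (down) to 8 N (up) pushes it down. It must be up 0.010 or more for the lever to pass the gate; with the lever at 0.93 or more it drops to 0 behind the gate and locks the lever there.
- filter_plate: white 96-well filter plate, 127 x 85 x 16 mm, lying loose on the chamber between low corner locators; origin at the centre of its underside, 43 mm above the worktop
- wash_bottle: bystander: white squeeze bottle with a bent spout, 69 mm across, body 152 mm and spout 209 mm high; origin under its middle, on the worktop
- bottle_buffer: bystander: white screw-cap laboratory bottle, 68 mm across, 142 mm high; origin under its middle, on the worktop
- timer: bystander: small bench timer lying in front of the station, 58 x 72 x 21 mm; origin under its middle, on the worktop
- marker_0: bystander: marker pen lying in front of the station, 130 mm long, 14 mm thick; origin under its middle, on the worktop
- forceps: bystander: steel forceps lying in front of the station, 116 x 12 x 8 mm; origin under its middle, on the worktop
- rack_white: bystander: white tube rack, 60 x 172 x 47 mm, at the left; origin under its middle, on the worktop
- tip_beaker: bystander: clear plastic beaker, 71 mm across, 94 mm high, behind the station; origin under its middle, on the worktop

How it is judged:
On the way, in this order (a step that is already met when the one before it is completed fails the run):
1. the bleed knob is closed at its stop (within a third of a click), the vacuum lever still off (value of joint bleed_knob below 0.13 rad and value of joint vacuum_lever below 0.3 rad), for 0.1 s.
2. the bleed knob rests in the fifth click from the stop, the vacuum lever still off (value of joint bleed_knob between 1.824 and 2.103 rad and velocity of joint bleed_knob between -0.15 and 0.15 rad/s and value of joint vacuum_lever below 0.3 rad), for 0.3 s.
3. the lock collar is lifted while the lever is still on the off side (value of joint lock_collar above 0.007 m and value of joint vacuum_lever below 0.4 rad), for 0.05 s.
At the end, for the whole second after the job is handed in: the bleed knob rests in the fifth click from its stop (within a third of a click), the vacuum lever is over on the far side (0.88 rad or more from off) and at rest, and the lock collar is down (within 4 mm) (value of joint bleed_knob between 1.824 and 2.103 rad and value of joint vacuum_lever above 0.88 rad and value of joint lock_collar below 0.004 m and velocity of joint vacuum_lever between -0.1 and 0.1 rad/s); the robot touches nothing.
It fails at once if the vacuum lever goes past the middle of its gate while the bleed knob is not in the fifth click (value of joint vacuum_lever above 0.5 rad and (value of joint bleed_knob below 1.824 rad or value of joint bleed_knob above 2.103 rad)).
It fails at once if the filter plate is knocked out of its place (more than 10 mm) (distance of filter_plate from where it was at the start of the episode above 0.01 m).
It fails at once if another thing on the bench is pushed more than 30 mm (distance of any of wash_bottle, bottle_buffer, timer, marker_0, forceps, rack_white, tip_beaker from where it was at the start of the episode above 0.03 m).
It fails at once if a bottle or the beaker is tipped over (angle between any of wash_bottle, bottle_buffer, tip_beaker's own z axis and vertical above 0.5 rad).
It also fails if it takes over 67 s, if anything falls off the work surface, if the arm or the gripper's body presses on something with over 40 N, if the wrist force passes 120 N, or if a joint passes its speed limit or range.

## Working session

There is one attempt and no reset: what is moved stays moved. The work goes in short steps, Python scripts to look and compute and a tool call to move; the robot and the scene stay as the last step left them, time stands still between calls to the robot, and variables do not carry over. Pictures are saved under pics/ and viewed, at most 10 in all, crops included, and the job is handed in when it is done.

Besides the shell and the picture viewer there is one more tool, called after "Request:" as name([rows], argument=value, ...), one row to a line, values as JSON. servo_tool: Moves the arm, as the interface text tells. Its arguments: {"type":"object","properties":{"series":{"type":"array"},"claw":{"type":"number"},"grip_force":{"type":"number"}},"required":["series"]}

```bash
mkdir -p pics
cat > h.py <<'E'
import numpy as np, cv2
from station import telemetry, eyes, ticket, recognise, trace
def cam(n):
    c=eyes.calibration(n); R=cv2.Rodrigues(np.array(c['rvec'],float))[0]; return np.array(c['mtx'],float),c['k1'],R,np.array(c['tvec'],float).ravel()
def proj(n,P):
    K,k,R,t=cam(n); p=np.atleast_2d(P)@R.T+t; s=p[:,:2]/p[:,2:]; s=s*(1+k*(s**2).sum(1,keepdims=True)); return s*[K[0,0],K[1,1]]+K[:2,2]
def unproj(n,uv,z):
    K,k,R,t=cam(n); d=(np.atleast_2d(uv)-K[:2,2])/[K[0,0],K[1,1]]; s=d.copy()
    for _ in range(20): s=d/(1+k*(s**2).sum(1,keepdims=True))
    r=np.c_[s,np.ones(len(s))]@R; c=-R.T@t; return c+r*((z-c[2])/r[:,2:])
def save(n,f,im=None,crop=None,sc=1):
    im=eyes.grab_frame(n) if im is None else im
    if crop: im=im[crop[1]:crop[3],crop[0]:crop[2]]
    cv2.imwrite('pics/'+f,cv2.resize(im[:,:,::-1],None,fx=sc,fy=sc,interpolation=cv2.INTER_CUBIC))
E
python3 - <<'E'
from h import *
np.set_printoptions(precision=4,suppress=True)
a=eyes.grab_frame('top');b=eyes.grab_frame('scene')
cv2.imwrite('pics/a.png',cv2.resize(np.vstack([a,b])[:,:,::-1],None,fx=.78,fy=.78))
save('',"top.png",a,sc=1.5)
for n in ['knob_centre','collar_centre','lever_pivot','filter_plate','station','wash_bottle','bottle_buffer','timer','tip_beaker','rack_white']:
  for c in ['top','scene']:
    print(n,c,[(np.round(d['position'],4),round(d['conf'],2)) for d in recognise(c,n)[:2]])
print(telemetry.get_state())
E
```

```text
knob_centre top [(array([0.544 , 0.0346, 0.1203]), 0.44)]
knob_centre scene [(array([0.5381, 0.0161, 0.1142]), 0.6)]
collar_centre top []
collar_centre scene [(array([0.5361, 0.0161, 0.1128]), 0.75), (array([ 0.4896, -0.0886,  0.0998]), 0.56)]
lever_pivot top [(array([ 0.5236, -0.0073,  0.0597]), 0.89)]
lever_pivot scene [(array([ 0.4999, -0.0628,  0.0589]), 0.91), (array([ 0.4888, -0.0892,  0.0986]), 0.23)]
filter_plate top [(array([0.5683, 0.1439, 0.0582]), 0.95)]
filter_plate scene [(array([0.5493, 0.1408, 0.0571]), 0.72)]
station top [(array([0.5235, 0.0026, 0.0556]), 0.82)]
station scene [(array([ 0.4986, -0.0597,  0.0545]), 0.77), (array([ 0.4888, -0.0898,  0.0975]), 0.34)]
wash_bottle top [(array([ 0.5182, -0.2332,  0.1258]), 0.84)]
wash_bottle scene [(array([ 0.5137, -0.2569,  0.0877]), 0.69)]
bottle_buffer top [(array([0.5606, 0.2482, 0.1078]), 0.92)]
bottle_buffer scene [(array([0.5585, 0.2365, 0.0801]), 0.91), (array([ 0.4909, -0.0858,  0.0982]), 0.47)]
timer top [(array([0.3939, 0.0244, 0.0205]), 0.65)]
timer scene [(array([0.3911, 0.0125, 0.0152]), 0.68)]
tip_beaker top [(array([0.727 , 0.1402, 0.0576]), 0.96)]
tip_beaker scene [(array([0.7116, 0.1253, 0.0683]), 0.86)]
rack_white top [(array([0.3129, 0.4485, 0.0392]), 0.73)]
rack_white scene [(array([0.3171, 0.3989, 0.0385]), 0.91)]
{'t': 1.1, 'q': array([ 1.4571,  0.3586,  0.0119, -0.    , -1.2241, -0.2881]), 'qd': array([-0.0007, -0.0001, -0.0003, -0.    , -0.0012,  0.0024]), 'joint_efforts': array([  0.0004, -58.2395,  29.3301,   7.0026,   0.0125,  -0.    ]), 'eef_pos': array([0.264 , 0.6212, 0.2266]), 'ee_rot': array([-3.1416,  0.    , -0.4018]), 'force': array([ 0.0858, -0.6748,  0.1988]), 'moment': array([-0.0171,  0.0025,  0.0513]), 'gripper_force': 0.0, 'width': 0.08747661505157397}
```

View pics/top.png

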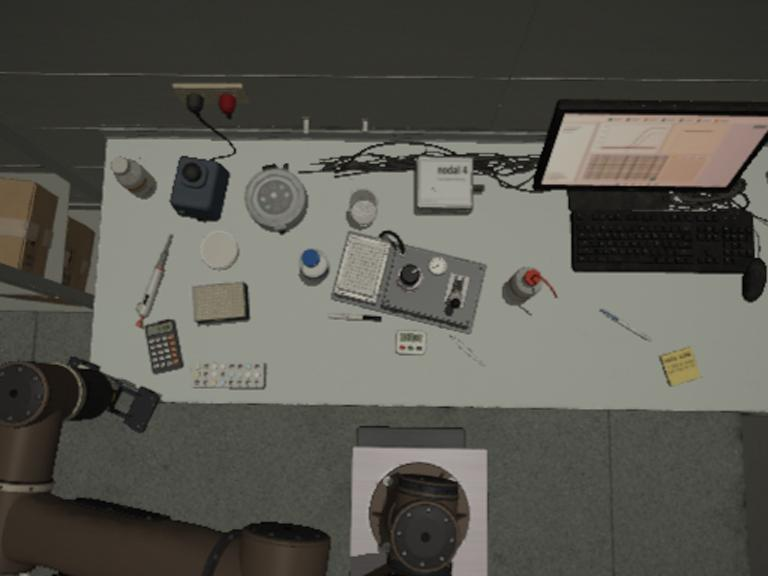

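View pics/a.png

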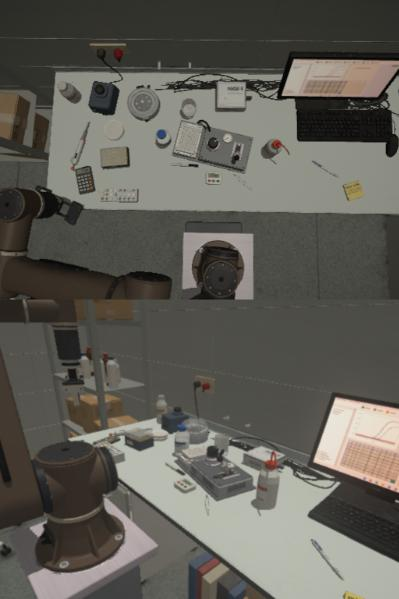

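Top picture (1.5x scale): knob at (409,275), lever ball at (452,303) and gate around (457,288), plate at (362,267). The station's yaw is about -0.24.

```bash
cat >> h.py <<'E'
def shift(target,yaw=None):
    s=telemetry.get_state(); r,p,y=s['ee_rot']
    from scipy.spatial.transform import Rotation as Ro
    M=Ro.from_euler('xyz',s['ee_rot']).as_matrix(); v=M.T@(np.array(target)-s['eef_pos'])*1000
    dy=None if yaw is None else -((yaw-y+np.pi)%(2*np.pi)-np.pi)
    print('at',np.round(s['eef_pos'],4),np.round(s['ee_rot'],4),'q',np.round(s['q'],2),'t',s['t'],'shift mm',np.round(v,1),'roll',dy)
E
python3 - <<'E'
from h import *
np.set_printoptions(precision=4,suppress=True)
k=unproj('top',[[409/1.5,270/1.5]],.121)[0]; b=unproj('top',[[452.5/1.5,303/1.5]],.131)[0]
print(k,b,unproj('top',[[348/1.5,232/1.5],[487/1.5,265/1.5]],.01))
K,kk,R,t=cam('wrist'); print('wristcam',-R.T@t,R)
shift([.52,0.0,.30],0)
E
```

```text
[0.5523 0.0327 0.121 ] [ 0.4766 -0.0655  0.131 ] [[ 0.6653  0.1806  0.01  ]
 [ 0.5875 -0.1605  0.01  ]]
wristcam [0.3318 0.5923 0.3858] [[-0.3911 -0.9204  0.0001]
 [-0.8853  0.3762  0.2735]
 [-0.2517  0.1069 -0.9619]]
at [0.264  0.6212 0.2266] [-3.1416  0.     -0.4018] q [ 1.46  0.36  0.01 -0.   -1.22 -0.29] t 1.1 shift mm [478.6 471.6 -73.4] roll -0.4018490084292834
```

Request:
servo_tool([
  [[24,23.6,-6,0],[24,23.6,-6,0],[24,23.6,-6,0],[24,23.6,-6,0],[24,23.6,-6,0],[24,23.6,-6,0],[24,23.6,-6,0],[24,23.6,-6,0],[24,23.6,-6,0],[24,23.6,-6,0]],
], claw=-1)

```text
t: 1.93
eef_pos: [0.3928, 0.3086, 0.2872]
ee_rot: [-3.141, -0.0, -0.401]
force: [0.4, -0.3, -0.3]
width: 0.0874
gripper_force: 0.0
```

Request:
servo_tool([
  [[24,23.6,0,0],[24,23.6,0,0],[24,23.6,0,0],[24,23.6,0,0],[24,23.6,0,0],[24,23.6,0,0],[24,23.6,0,0],[24,23.6,0,0],[24,23.6,0,0],[24,23.6,0,0]],
])

```text
t: 2.77
eef_pos: [0.5215, -0.0026, 0.287]
ee_rot: [-3.141, -0.001, -0.402]
force: [1.3, 0.7, -0.0]
width: 0.0876
gripper_force: 0.0
```

Run:
```python
from h import *
shift([.50,0.0,.28],0)
im=eyes.grab_frame('wrist'); save('','w1.png',im,sc=1.5)
K,kk,R,t=cam('wrist'); print('wristcam',-R.T@t)
for n in ['knob_centre','collar_centre','lever_pivot','filter_plate','bleed_knob']:
    print(n,[(np.round(d['position'],4),round(d['conf'],2)) for d in recognise('wrist',n)[:2]])
```

```text
at [ 0.5215 -0.0026  0.287 ] [-3.141e+00 -6.000e-04 -4.017e-01] q [ 0.37  0.07 -0.23  0.   -1.28  0.8 ] t 2.7667 shift mm [-20.8   6.    6.9] roll -0.40166057882630524
wristcam [ 0.59069488 -0.03513474  0.4458395 ]
knob_centre [(array([0.549 , 0.0231, 0.1198]), 0.92)]
collar_centre [(array([ 0.5062, -0.0757,  0.1065]), 0.61), (array([0.5808, 0.2328, 0.0898]), 0.61)]
lever_pivot [(array([ 0.551 , -0.0083,  0.0597]), 0.67), (array([ 0.541 , -0.2209,  0.1203]), 0.45)]
filter_plate [(array([0.5744, 0.1384, 0.0589]), 0.72), (array([ 0.5058, -0.0752,  0.1071]), 0.46)]
bleed_knob [(array([0.5518, 0.0274, 0.1225]), 0.8), (array([ 0.5506, -0.0094,  0.0575]), 0.32)]
```

View pics/w1.png

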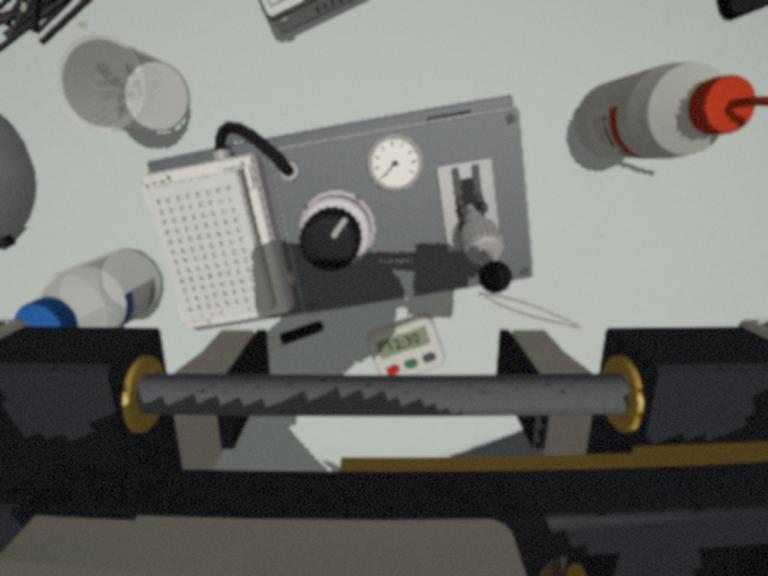

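Wrist view: knob top centre at about (331,240), with its rib running up-right to (346,218). Ball at (495,276), collar at (483,240), gate tips at (466,168), and the bottle is clear to the right.

Run:
```python
from h import *
np.set_printoptions(precision=4,suppress=True)
u=lambda x,y,z:unproj('wrist',[[x/1.5,y/1.5]],z)[0]
k=u(331,239,.121); r=u(346,218,.123); print('knob',k,'rib ang',np.arctan2(*(r-k)[[1,0]]))
b=u(495,276,.131); print('ball',b)
for a,c,z in [((148,160),(512,97),.01),((290,314),(531,275),.01),((512,97),(531,275),.01)]:
    d=u(*c,z)-u(*a,z); print('edge ang',np.arctan2(d[1],d[0]),'as yaw',np.arctan2(d[1],d[0])+np.pi/2)
m=trace('wrist','bleed_knob')
for d in m[:2]:
    mm=d['mask']; ys,xs=np.nonzero(mm); print(d['conf'],len(xs),xs.min()*1.5,xs.max()*1.5,ys.min()*1.5,ys.max()*1.5)
# edge-based: station frame check
for yaw in (-.2,-.22,-.24,-.26,-.28):
    c,s=np.cos(yaw),np.sin(yaw); 
    P=lambda x,y,z:[k[0]+c*x-s*y,k[1]+s*x+c*y,z]
    print(yaw,'ball pred',P(-.043,-.115,.131),(proj('wrist',[P(-.0431,-.115,.131),P(-.0235,-.115,.095),P(0,-.115,.081)])*1.5).round(0).tolist())
```

```text
knob [0.5467 0.0292 0.121 ] rib ang -1.0332966405019244
ball [ 0.4768 -0.0707  0.131 ]
edge ang -1.813262932377019 as yaw -0.24246660558212252
edge ang -1.8040187227064965 as yaw -0.2332223959116
edge ang 2.9242359620980145 as yaw 4.4950322888929115
0.74 1463 297.0 360.0 205.5 270.0
-0.2 ball pred [np.float64(0.4816663283046372), np.float64(-0.0749677834089634), 0.131] [[499.0, 268.0], [484.0, 233.0], [476.0, 201.0]]
-0.22 ball pred [np.float64(0.47959616721772663), np.float64(-0.0736472410619505), 0.131] [[498.0, 271.0], [484.0, 236.0], [477.0, 204.0]]
-0.24 ball pred [np.float64(0.4775528292354848), np.float64(-0.07228556235302487), 0.131] [[497.0, 274.0], [484.0, 239.0], [477.0, 207.0]]
-0.26 ball pred [np.float64(0.4755371316658607), np.float64(-0.0708832919355146), 0.131] [[496.0, 277.0], [483.0, 242.0], [477.0, 210.0]]
-0.28 ball pred [np.float64(0.47354988076100635), np.float64(-0.06944099069889001), 0.131] [[495.0, 281.0], [483.0, 245.0], [477.0, 213.0]]
```

Run:
```python
from h import *
shift([.5475,0.029,.093])
```

```text
at [ 5.209e-01 -1.000e-04  2.867e-01] [-3.1413e+00 -1.0000e-04 -4.0080e-01] q [ 0.38  0.07 -0.23 -0.   -1.28  0.79] t 3.1167 shift mm [ 13.1 -37.1 193.7] roll None
```

Request:
servo_tool([
  [[6.5,-18.5,14,0],[6.5,-18.5,14,0],[0,0,25,0],[0,0,25,0],[0,0,25,0],[0,0,0,0],[0,0,0,0],[0,0,0,0],[0,0,0,0],[0,0,0,0]],
])

```text
t: 3.95
eef_pos: [0.5485, 0.0285, 0.1853]
ee_rot: [-3.14, -0.002, -0.401]
force: [-0.1, -0.2, 0.6]
width: 0.0877
gripper_force: 0.0
```

Run:
```python
from h import *
np.set_printoptions(precision=4,suppress=True)
shift([.5475,0.029,.093])
save('wrist','w2.png',sc=1.5)
print(proj('wrist',[[.5475,.029,.121]])*1.5)
for c in('wrist','top'):
  eyes.grab_frame(c)
  print(c,[(np.round(d['position'],4),round(d['conf'],2)) for d in recognise(c,'bleed_knob')[:2]])
```

```text
at [0.5485 0.0285 0.1853] [-3.1397 -0.0022 -0.4014] q [ 0.41  0.18 -0.33  0.   -1.06  0.76] t 3.95 shift mm [-1.3  0.1 92.3] roll None
[[381.8078 300.3105]]
wrist [(array([0.5505, 0.0298, 0.1209]), 0.79)]
top []
```

View pics/w2.png

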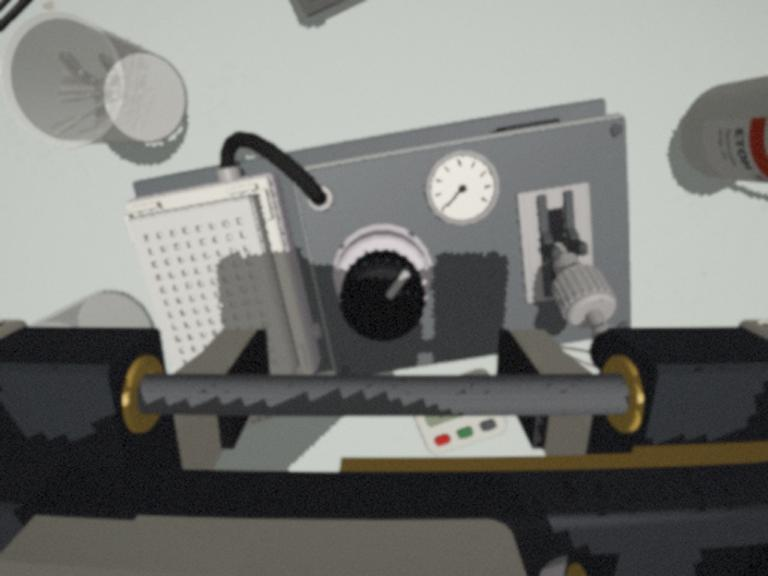

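Close up, the knob is at (383,297), midway between the fingers (266 and 498). Next: descend, grip and turn.

Request:
servo_tool([
  [[0,0,25,0],[0,0,25,0],[0,0,22,0],[0,0,20,0],[0,0,0,0],[0,0,0,0],[0,0,0,0],[0,0,0,0],[0,0,0,0],[0,0,0,0]],
])

```text
t: 5.03
eef_pos: [0.5482, 0.0283, 0.0927]
ee_rot: [-3.14, -0.001, -0.402]
force: [-0.1, -0.5, -0.7]
width: 0.0878
gripper_force: 0.0
```

Request:
servo_tool([
  [[0,0,0,0],[0,0,0,0],[0,0,0,0],[0,0,0,0],[0,0,0,0],[0,0,0,0],[0,0,0,0],[0,0,0,0],[0,0,0,0],[0,0,0,0]],
], claw=1, grip_force=25)

```text
t: 5.87
eef_pos: [0.5481, 0.0289, 0.0916]
ee_rot: [-3.14, -0.001, -0.402]
force: [1.2, 4.7, -2.2]
width: 0.0454
gripper_force: 25.0
```

Request:
servo_tool([
  [[0,0,0,0.11],[0,0,0,0.11],[0,0,0,0.11],[0,0,0,0.11],[0,0,0,0.11],[0,0,0,0.11],[0,0,0,0.11],[0,0,0,0.11],[0,0,0,0.11],[0,0,0,0.11]],
])

```text
t: 6.7
eef_pos: [0.5464, 0.0277, 0.0915]
ee_rot: [3.139, -0.0, -1.507]
force: [-3.7, 2.8, 6.6]
width: 0.0454
gripper_force: 25.0
```

Request:
servo_tool([
  [[0,0,0,0.11],[0,0,0,0.11],[0,0,0,0.11],[0,0,0,0.11],[0,0,0,0.11],[0,0,0,0.11],[0,0,0,0.11],[0,0,0,0.11],[0,0,0,0.11],[0,0,0,0.11]],
])

```text
t: 7.53
eef_pos: [0.5447, 0.0287, 0.0915]
ee_rot: [3.139, -0.004, -2.608]
force: [-13.0, 11.1, 11.4]
width: 0.0455
gripper_force: 25.0
```

```bash
python3 -c "
from h import *
s=telemetry.get_state();print({k:np.round(s[k],3) for k in('eef_pos','ee_rot','force','moment','q','width')})"
```

```text
{'eef_pos': array([0.545, 0.029, 0.092]), 'ee_rot': array([ 3.139, -0.004, -2.608]), 'force': array([-12.972,  11.101,  11.369]), 'moment': array([4.384, 4.984, 0.036]), 'q': array([ 0.41 ,  0.279, -0.445, -0.003, -0.851, -1.445]), 'width': np.float64(0.046)}
```

Request:
servo_tool([
  [[0,0,0,0.05],[0,0,0,0.05],[0,0,0,0.05],[0,0,0,0.05],[0,0,0,0.05],[0,0,0,0],[0,0,0,0],[0,0,0,0],[0,0,0,0],[0,0,0,0]],
])

```text
t: 8.37
eef_pos: [0.5446, 0.0291, 0.0914]
ee_rot: [3.139, -0.004, -2.852]
force: [-14.0, 11.9, 10.6]
width: 0.0456
gripper_force: 25.0
```

```bash
python3 -c "
from h import *
s=telemetry.get_state();print({k:np.round(s[k],3) for k in('eef_pos','ee_rot','force','moment','q','width')})"
```

```text
{'eef_pos': array([0.545, 0.029, 0.091]), 'ee_rot': array([ 3.139, -0.004, -2.852]), 'force': array([-13.999,  11.9  ,  10.619]), 'moment': array([4.618, 4.853, 0.433]), 'q': array([ 0.411,  0.279, -0.445, -0.004, -0.85 , -1.689]), 'width': np.float64(0.046)}
```

Request:
servo_tool([
  [[0,0,0,0],[0,0,0,0],[0,0,0,0],[0,0,0,0],[0,0,0,0],[0,0,-25,0],[0,0,-25,0],[0,0,-25,0],[0,0,-15,0],[0,0,0,0]],
], claw=-1)

```text
t: 9.2
eef_pos: [0.5497, 0.0283, 0.1854]
ee_rot: [-3.141, 0.006, -2.851]
force: [0.8, 0.0, 0.8]
width: 0.0873
gripper_force: 0.0
```

Run:
```python
from h import *
np.set_printoptions(precision=4,suppress=True)
shift([.549,0.0287,.093])
im=eyes.grab_frame('wrist');save('','w3.png',im,sc=1.5)
print(proj('wrist',[[.549,.0287,.121]])*1.5)
for n in('bleed_knob','collar_centre'): print([(np.round(d['position'],4),round(d['conf'],2)) for d in recognise('wrist',n)[:2]])
```

```text
at [0.5497 0.0283 0.1854] [-3.1411  0.006  -2.8515] q [ 0.41  0.18 -0.33  0.   -1.05 -1.69] t 9.2 shift mm [ 1.1  0.7 92.4] roll None
[[383.0974 299.9292]]
[(array([0.5412, 0.0293, 0.1203]), 0.66), (array([ 0.5005, -0.0685,  0.1082]), 0.44)]
[(array([ 0.503 , -0.0729,  0.1056]), 0.84)]
```

View pics/w3.png

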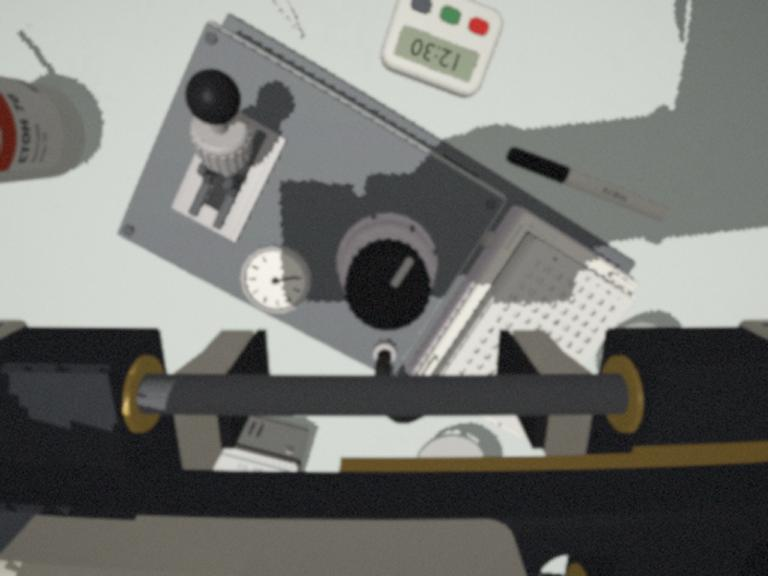

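Run:
```python
from h import *
np.set_printoptions(precision=4,suppress=True)
u=lambda x,y,z:unproj('wrist',[[x/1.5,y/1.5]],z)[0]
im=cv2.imread('pics/w3.png',0)
k=u(388,284,.121); 
b=u(212,97,.131); print(k,b)
for z in(.121,.125):
  d=u(408,261,z)-u(395,284,z) ; d2=u(408,261,z)-u(388,284,z); print(np.arctan2(d2[1],d2[0]))
a,c=u(220,28,.055),u(498,203,.055); d=c-a; print('front edge',np.arctan2(d[1],d[0])-np.pi/2)
sub=im[210:340,335:445]; m=(sub>85).astype(np.uint8); 
yy,xx=np.mgrid[210:340,335:445]; m=m&(((xx-388)**2+(yy-284)**2)<38**2)
n,l,s,ce=cv2.connectedComponentsWithStats(m); i=1+s[1:,4].argmax(); print(s[i],ce[i]+[335,210]); ys,xs=np.nonzero(l==i); 
P=unproj('wrist',np.c_[xs+335,ys+210]/1.5,.122)[:,:2]; P0=P.mean(0); v=np.linalg.svd(P-P0)[2][0]; print('rib axis',np.arctan2(v[1],v[0]),np.arctan2(-v[1],-v[0]),'c',P0)
```

```text
[0.5377 0.0281 0.121 ] [ 0.4749 -0.0718  0.131 ]
2.737838757086827
2.7378387570868266
front edge -0.25784841127881575
[ 57  48  21  28 208] [401.9471 271.5673]
rib axis -0.26488776345160175 2.8767048901381913 c [0.5292 0.0328]
```

The rib axis reads 2.877 rad and closed is about 2.89, so the knob is closed. The two opposed views put the knob axis at about (0.544, 0.0287). I'll regrip there and open by 1.963 rad.

Request:
servo_tool([
  [[5.4,2,20,0],[0,0,25,0],[0,0,25,0],[0,0,22,0],[0,0,0,0],[0,0,0,0],[0,0,0,0],[0,0,0,0],[0,0,0,0],[0,0,0,0]],
])

```text
t: 10.18
eef_pos: [0.5425, 0.0287, 0.0907]
ee_rot: [3.141, 0.002, -2.852]
force: [0.6, -0.4, 0.2]
width: 0.0875
gripper_force: 0.0
```

Request:
servo_tool([
  [[0,0,0,0],[0,0,0,0],[0,0,0,0],[0,0,0,0],[0,0,0,0],[0,0,0,0],[0,0,0,0],[0,0,0,0],[0,0,0,0],[0,0,0,0]],
], claw=1, grip_force=25)

```text
t: 11.02
eef_pos: [0.5418, 0.0285, 0.0896]
ee_rot: [3.142, 0.0, -2.852]
force: [-0.6, -0.6, 1.2]
width: 0.0455
gripper_force: 25.0
```

Request:
servo_tool([
  [[0,0,0,-0.11],[0,0,0,-0.11],[0,0,0,-0.11],[0,0,0,-0.11],[0,0,0,-0.11],[0,0,0,-0.11],[0,0,0,-0.11],[0,0,0,-0.11],[0,0,0,-0.11],[0,0,0,-0.11]],
])

```text
t: 11.85
eef_pos: [0.5452, 0.0257, 0.0898]
ee_rot: [-3.136, -0.003, -1.746]
force: [19.5, -21.7, -14.8]
width: 0.0458
gripper_force: 25.0
```

Request:
servo_tool([
  [[0,0,0,-0.11],[0,0,0,-0.11],[0,0,0,-0.11],[0,0,0,-0.11],[0,0,0,-0.11],[0,0,0,-0.11],[0,0,0,-0.11],[0,0,0,-0.1],[0,0,0,0],[0,0,0,0]],
])

```text
t: 12.68
eef_pos: [0.548, 0.0275, 0.0901]
ee_rot: [-3.135, -0.007, -0.88]
force: [27.4, -15.8, -19.9]
width: 0.0454
gripper_force: 25.0
```

```bash
python3 -c "
from h import *
s=telemetry.get_state();print({k:np.round(s[k],3) for k in('eef_pos','ee_rot','force','moment','q','width')})"
```

```text
{'eef_pos': array([0.548, 0.027, 0.09 ]), 'ee_rot': array([-3.135, -0.007, -0.88 ]), 'force': array([ 27.419, -15.79 , -19.889]), 'moment': array([-5.748, -9.36 , -0.044]), 'q': array([ 0.411,  0.277, -0.455,  0.006, -0.829,  0.276]), 'width': np.float64(0.045)}
```

Request:
servo_tool([
  [[0,0,0,0],[0,0,0,0],[0,0,0,0],[0,0,0,0],[0,0,0,0],[0,0,-25,0],[0,0,-30,0],[0,0,-35,0],[0,0,-30,0],[0,0,0,0]],
], claw=-1)

```text
t: 13.52
eef_pos: [0.5449, 0.0291, 0.2163]
ee_rot: [-3.133, -0.005, -0.88]
force: [1.1, 0.1, 0.4]
width: 0.0874
gripper_force: 0.0
```

Run:
```python
from h import *
np.set_printoptions(precision=4,suppress=True)
shift([.4865,-.0761,.082],-.245)
im=eyes.grab_frame('wrist');save('','w4.png',im,sc=1.5)
print(proj('wrist',[[.545,.0287,.121],[.476,-.071,.131]])*1.5)
print([(np.round(d['position'],4),round(d['conf'],2)) for d in recognise('wrist','collar_centre')[:2]])
```

```text
at [0.5449 0.0291 0.2163] [-3.1329 -0.0047 -0.8804] q [ 0.41  0.15 -0.3   0.   -1.12  0.28] t 13.5167 shift mm [ 43.3 113.2 133.5] roll -0.6354174504161838
[[381.6353 281.4931]
 [595.5083 228.6907]]
[(array([ 0.5085, -0.0779,  0.1073]), 0.58)]
```

View pics/w4.png

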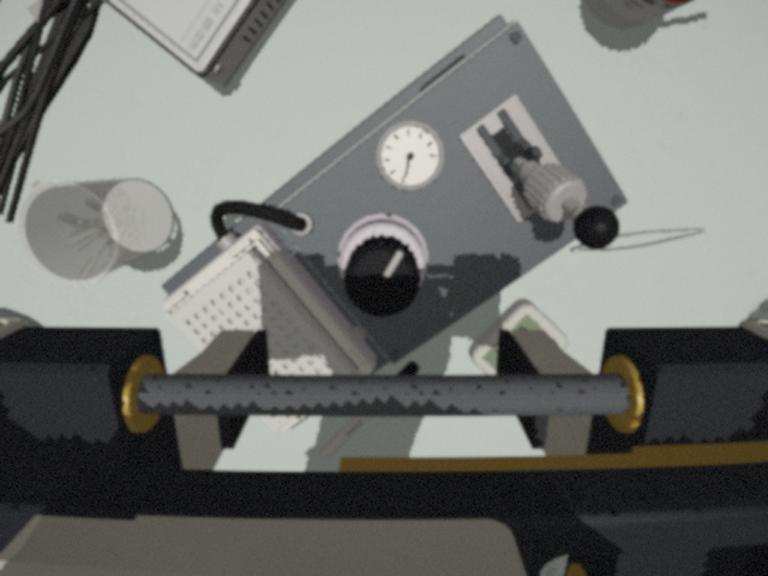

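Run:
```python
from h import *
np.set_printoptions(precision=4,suppress=True)
im=cv2.imread('pics/w4.png',0)
yy,xx=np.mgrid[:576,:768]; m=((im>85)&(((xx-382)**2+(yy-276)**2)<35**2)).astype(np.uint8)
n,l,s,ce=cv2.connectedComponentsWithStats(m); i=1+s[1:,4].argmax(); print(s[i],ce[i]); ys,xs=np.nonzero(l==i)
P=unproj('wrist',np.c_[xs,ys]/1.5,.122)[:,:2]; P0=P.mean(0); v=np.linalg.svd(P-P0)[2][0]
for yaw in(-.243,-.255): print('angle',[(np.arctan2(k*v[1],k*v[0])-(np.pi+yaw))%(2*np.pi) for k in(1,-1)])
u=lambda x,y,z:unproj('wrist',[[x/1.5,y/1.5]],z)[0]
print('ball',u(597,227,.131),'knob',u(382,277,.121))
```

```text
[383 250  21  27 259] [393.2394 263.1815]
angle [np.float64(5.106060543397691), np.float64(1.9644678898078975)]
angle [np.float64(5.118060543397691), np.float64(1.976467889807898)]
ball [ 0.4753 -0.0721  0.131 ] knob [0.5453 0.0257 0.121 ]
```

The knob reads 1.964 rad, which is the fifth click. In the picture it sits at (382,277) with the lever ball at (597,227). Next is the lever. First I'll check the bottle's clearance and work out the approach.

Run:
```python
from h import *
np.set_printoptions(precision=4,suppress=True)
print(unproj('top',[[533/1.5,277/1.5]],.165),unproj('top',[[522/1.5,285/1.5]],.15))
eyes.grab_frame('scene')
d=trace('scene','wash_bottle')[0]['mask']; ys,xs=np.nonzero(d); b=ys.max(); print('base px',xs[ys>b-3].mean(),b,unproj('scene',[[xs[ys>b-3].mean(),b]],0.0))
shift([.4916,-.0755,.082],-.245)
```

```text
[[ 0.5326 -0.2399  0.165 ]] [[ 0.5168 -0.2183  0.15  ]]
base px 342.6470588235294 269 [[ 0.517  -0.2631  0.    ]]
at [0.5411 0.0284 0.2088] [ 3.1406  0.0008 -0.8818] q [ 0.41  0.15 -0.31 -0.   -1.11  0.28] t 13.7167 shift mm [ 48.9 104.1 126.8] roll -0.6367532990712199
```

Request:
servo_tool([
  [[0,0,0,-0.106],[0,0,0,-0.106],[0,0,0,-0.106],[0,0,0,-0.106],[0,0,0,-0.106],[0,0,0,-0.106],[-7.6,37.6,0,0],[-7.6,37.6,0,0],[-7.6,37.6,0,0],[0,0,0,0]],
])

```text
t: 14.55
eef_pos: [0.4884, -0.0791, 0.208]
ee_rot: [3.14, 0.004, -0.248]
force: [-0.3, 0.2, -1.1]
width: 0.0876
gripper_force: 0.0
```

Request:
servo_tool([
  [[0,0,10,0],[0,0,10,0],[0,0,0,0],[0,0,0,0],[0,0,0,0],[0,0,0,0],[0,0,0,0],[0,0,0,0],[0,0,0,0],[0,0,0,0]],
])

```text
t: 15.38
eef_pos: [0.4924, -0.0753, 0.1897]
ee_rot: [-3.141, -0.0, -0.246]
force: [-0.3, 0.1, 0.9]
width: 0.0878
gripper_force: 0.0
```

Run:
```python
from h import *
np.set_printoptions(precision=4,suppress=True)
shift([.4916,-.0755,.082],-.245)
im=eyes.grab_frame('wrist');save('','w5.png',im,sc=1.5)
print(proj('wrist',[[.4757,-.0715,.131],[.4948,-.0763,.095]])*1.5)
print([(np.round(d['position'],4),round(d['conf'],2)) for d in recognise('wrist','collar_centre')[:2]])
```

```text
at [ 0.4924 -0.0753  0.1897] [-3.1415 -0.0003 -0.2457] q [ 0.24  0.09 -0.42  0.   -1.05  1.08] t 15.3833 shift mm [ -0.7   0.3 107.7] roll -0.0006867312074665399
[[382.6935 332.8443]
 [382.6599 277.6704]]
[(array([ 0.5061, -0.0812,  0.1073]), 0.78), (array([ 0.5502, -0.0205,  0.0583]), 0.47)]
```

View pics/w5.png

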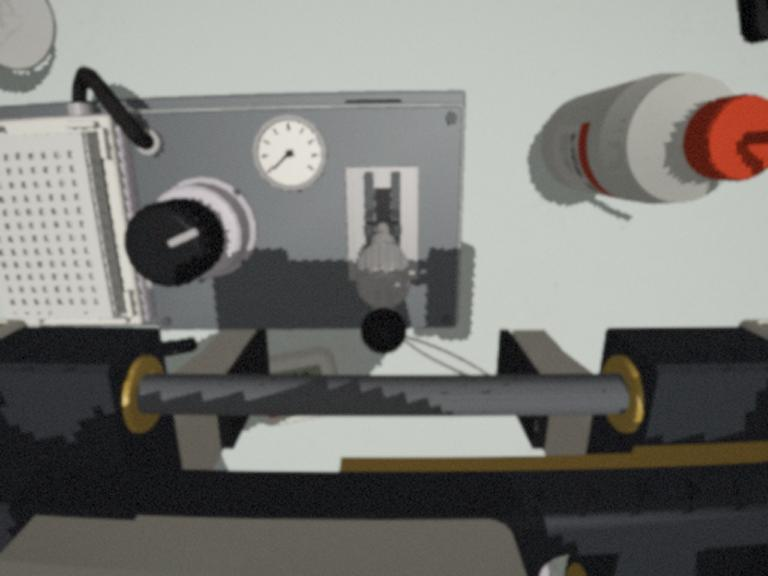

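Ball at (383,331), predicted (383,333), and the finger mid-line is at 382, so it's aligned. The bottle's body, at about (640,140), is clear. I'll descend, then grip.

Request:
servo_tool([
  [[-2,0,20,0],[0,0,20,0],[0,0,20,0],[0,0,20,0],[0,0,16,0],[0,0,11.5,0],[0,0,0,0],[0,0,0,0],[0,0,0,0],[0,0,0,0]],
])

```text
t: 16.32
eef_pos: [0.4911, -0.0749, 0.0831]
ee_rot: [-3.141, -0.002, -0.246]
force: [-0.6, 0.5, 0.2]
width: 0.0881
gripper_force: 0.0
```

Request:
servo_tool([
  [[0,0,0,0],[0,0,0,0],[0,0,0,0],[0,0,0,0],[0,0,0,0],[0,0,0,0],[0,0,0,0],[0,0,0,0],[0,0,0,0],[0,0,0,0]],
], claw=1, grip_force=40)

```text
t: 17.15
eef_pos: [0.4903, -0.075, 0.082]
ee_rot: [3.141, 0.0, -0.246]
force: [0.5, -1.0, -0.6]
width: 0.0291
gripper_force: 40.0
```

Request:
servo_tool([
  [[-1.3,0,-2.4,0],[-1.3,0,-2.4,0],[-1.3,0,-2.4,0],[-1.3,0,-2.4,0],[-1.3,0,-2.4,0],[0,0,0,0],[0,0,0,0],[0,0,0,0],[0,0,0,0],[0,0,0,0]],
])

```text
t: 17.98
eef_pos: [0.484, -0.0734, 0.0939]
ee_rot: [3.141, 0.0, -0.246]
force: [3.0, -3.4, -8.7]
width: 0.0292
gripper_force: 40.0
```

```bash
python3 -c "
from h import *
s=telemetry.get_state();print({k:np.round(s[k],3) for k in('eef_pos','ee_rot','force','moment','q','width')})"
```

```text
{'eef_pos': array([ 0.484, -0.073,  0.094]), 'ee_rot': array([ 3.141,  0.   , -0.246]), 'force': array([ 3.049, -3.353, -8.66 ]), 'moment': array([-1.16 , -1.109, -0.033]), 'q': array([ 0.252,  0.189, -0.566,  0.   , -0.816,  1.073]), 'width': np.float64(0.029)}
```

The spring pulls back with about 8.7 N, so the collar is up. Swinging the lever.

Request:
servo_tool([
  [[3.1,0,-1.6,0],[3.1,0,-1.4,0],[3.2,0,-1.3,0],[3.3,0,-1.1,0],[3.3,0,-0.9,0],[3.4,0,-0.8,0],[3.4,0,-0.6,0],[3.5,0,-0.5,0],[3.5,0,-0.2,0],[3.4,0,-0.1,0]],
])

```text
t: 18.82
eef_pos: [0.5141, -0.081, 0.1015]
ee_rot: [3.141, 0.005, -0.247]
force: [-7.8, 7.4, -5.2]
width: 0.0291
gripper_force: 40.0
```

```bash
python3 -c "
from h import *
s=telemetry.get_state();print({k:np.round(s[k],3) for k in('eef_pos','ee_rot','force','moment','width')})"
```

```text
{'eef_pos': array([ 0.514, -0.081,  0.101]), 'ee_rot': array([ 3.141,  0.005, -0.247]), 'force': array([-7.814,  7.4  , -5.24 ]), 'moment': array([2.612, 3.046, 0.037]), 'width': np.float64(0.029)}
```

Request:
servo_tool([
  [[3.4,0,0.1,0],[3.5,0,0.2,0],[3.5,0,0.5,0],[3.4,0,0.6,0],[3.4,0,0.8,0],[3.3,0,0.9,0],[3.3,0,1.1,0],[3.2,0,1.3,0],[3.1,0,1.4,0],[3.1,0,1.6,0]],
])

```text
t: 19.65
eef_pos: [0.5462, -0.0888, 0.0933]
ee_rot: [3.141, 0.005, -0.246]
force: [-8.0, 8.1, -2.0]
width: 0.0287
gripper_force: 40.0
```

Request:
servo_tool([
  [[3,0,1.6,0],[2,0,1.1,0],[0,0,0,0],[0,0,0,0],[0,0,0,0],[0,0,0,0],[0,0,0,0],[0,0,0,0],[0,0,0,0],[0,0,0,0]],
])

```text
t: 20.48
eef_pos: [0.5485, -0.0895, 0.0902]
ee_rot: [3.141, 0.009, -0.247]
force: [-14.9, 12.6, 3.0]
width: 0.029
gripper_force: 40.0
```

```bash
python3 -c "
from h import *
s=telemetry.get_state();print({k:np.round(s[k],3) for k in('eef_pos','ee_rot','force','moment','width')})"
```

```text
{'eef_pos': array([ 0.548, -0.089,  0.09 ]), 'ee_rot': array([ 3.141,  0.009, -0.247]), 'force': array([-14.917,  12.637,   2.997]), 'moment': array([ 4.817,  5.923, -0.057]), 'width': np.float64(0.029)}
```

Request:
servo_tool([
  [[-1.3,0,2.4,0],[-1.3,0,2.4,0],[-1.3,0,2.4,0],[-1.3,0,2.4,0],[-1,0,1.8,0],[0,0,0,0],[0,0,0,0],[0,0,0,0],[0,0,0,0],[0,0,0,0]],
])

```text
t: 21.32
eef_pos: [0.5478, -0.0891, 0.0842]
ee_rot: [3.142, -0.002, -0.244]
force: [-16.3, 8.4, 32.2]
width: 0.0293
gripper_force: 40.0
```

Request:
servo_tool([
  [[0,0,0,0],[0,0,0,0],[0,0,0,0],[0,0,0,0],[0,0,0,0],[0,0,0,0],[0,0,0,0],[0,0,0,0],[0,0,0,0],[0,0,0,0]],
], claw=-1)

```text
t: 22.15
eef_pos: [0.5473, -0.0892, 0.0799]
ee_rot: [3.142, 0.0, -0.246]
force: [0.5, 0.5, 0.1]
width: 0.0863
gripper_force: 0.0
```

Request:
servo_tool([
  [[0,0,-20,0],[0,0,-20,0],[0,0,-20,0],[0,0,-20,0],[0,0,-20,0],[0,0,-20,0],[-20,0,0,0],[-20,0,0,0],[-20,0,0,0],[0,0,0,0]],
])

```text
t: 22.98
eef_pos: [0.4861, -0.0743, 0.2002]
ee_rot: [-3.141, 0.0, -0.246]
force: [-1.1, 0.5, -0.7]
width: 0.0878
gripper_force: 0.0
```

Run:
```python
from h import *
np.set_printoptions(precision=4,suppress=True)
shift([.49,-.07,.21])
im=eyes.grab_frame('wrist');save('','w6.png',im,sc=1.5)
# predictions: pivot from knob
c,s=np.cos(-.245),np.sin(-.245); pv=np.array([.544-s*-.115,.0287+c*-.115,.052])
for th in(.43,.5):
  P=lambda L:pv+L*np.array([c*np.sin(th),s*np.sin(th),np.cos(th)])
  print(th,(proj('wrist',[P(90),P(.09),P(.062),P(.0765)])*1.5)[1:].round(0).tolist())
```

```text
at [ 0.4861 -0.0743  0.2002] [-3.1408  0.0005 -0.246 ] q [ 0.25  0.08 -0.42 -0.   -1.08  1.08] t 22.9833 shift mm [ 2.7 -5.1 -9.8] roll None
0.43 [[385.0, 166.0], [385.0, 186.0], [385.0, 176.0]]
0.5 [[385.0, 154.0], [385.0, 179.0], [385.0, 167.0]]
```

View pics/w6.png

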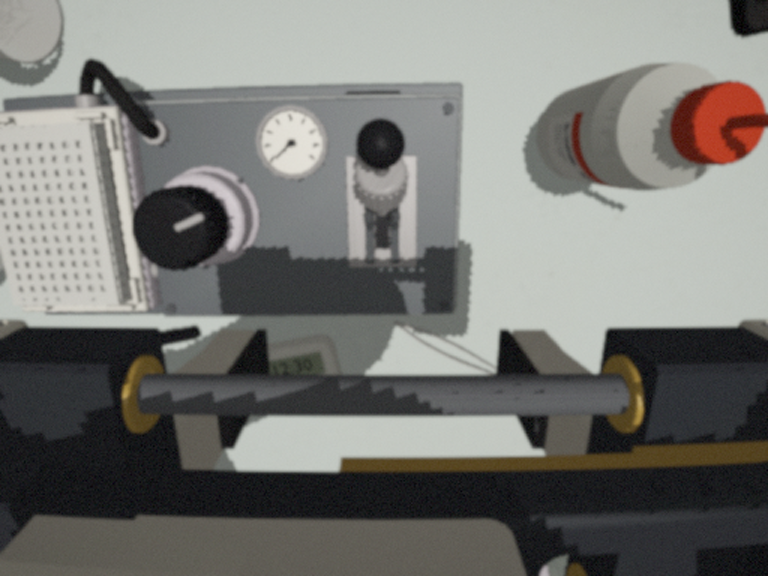

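Request:
servo_tool([
  [[-15,0,-5,0],[-15,0,-5,0],[-15,0,-5,0],[-10,0,0,0],[-5,0,0,0],[0,0,0,0],[0,0,0,0],[0,0,0,0],[0,0,0,0],[0,0,0,0]],
])

```text
t: 23.87
eef_pos: [0.4312, -0.0601, 0.2146]
ee_rot: [3.141, 0.001, -0.246]
force: [1.1, 0.1, -0.2]
width: 0.0876
gripper_force: 0.0
```

Run:
```python
from h import *
np.set_printoptions(precision=4,suppress=True)
shift([.49,-.07,.21])
im=eyes.grab_frame('wrist')
c,s=np.cos(-.245),np.sin(-.245); pv=np.array([.544-s*-.115,.0287+c*-.115,.052])
th=.5; P=lambda L:pv+L*np.array([c*np.sin(th),s*np.sin(th),np.cos(th)])
q=proj('wrist',[P(L) for L in(.102,.078,.0765,.062,.0505,.036)]); print(((q-[200,20])*6).round(0).tolist(),q.round(0).tolist())
save('','w7.png',im,crop=(200,20,320,120),sc=6)
```

```text
at [ 0.4312 -0.0601  0.2146] [ 3.1411  0.0006 -0.2461] q [ 0.32 -0.04 -0.5   0.   -1.11  1.01] t 23.8667 shift mm [59.4 -4.7  4.6] roll None
[[340.0, -67.0], [339.0, 77.0], [339.0, 85.0], [338.0, 159.0], [338.0, 212.0], [337.0, 272.0]] [[257.0, 9.0], [256.0, 33.0], [256.0, 34.0], [256.0, 46.0], [256.0, 55.0], [256.0, 65.0]]
```

View pics/w7.png

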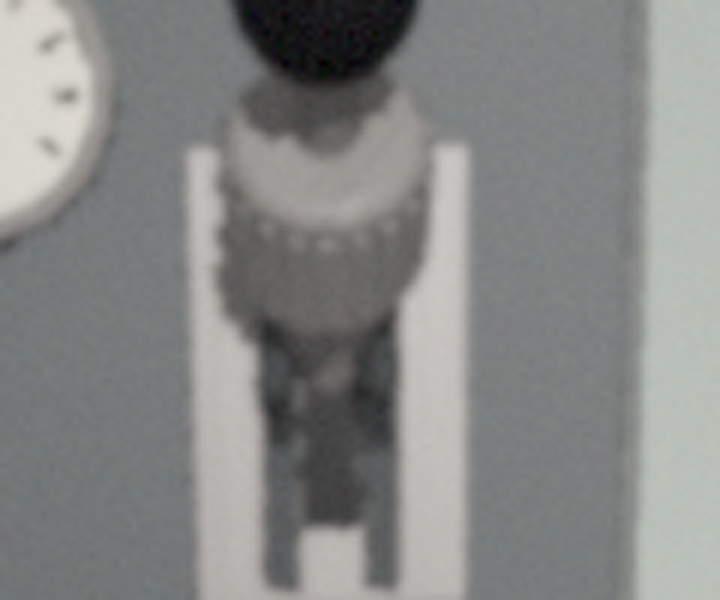

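The ball's lower edge is at y≈82 (97 predicted), a 15 px bias. The collar's top face is centred at y≈148: with that bias, 144 is predicted for down and 70 for up. So the collar is fully down, the lever is over on the far side, and the knob is in its fifth click. Handing in.

```bash
python3 -c "
from h import *
print(ticket.job_done())"
```

```text
the job is handed in; nothing more can be done
None
```

I closed the bleed knob to its stop and opened it to the fifth click (camera reading 1.96 rad), then swung the vacuum lever to the far side with its collar down; the job is handed in, but no verdict came back.

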